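# Count to the third cartridge gap and push the cartridge in

## Robot

A 7-joint arm with a two-finger parallel gripper is mounted at the origin on the work surface. World frame = base frame: x ahead of the robot, y to its left, z up, the work surface at z = 0. Lengths are in m, angles in rad, forces in N, time in s.
With the tool pointing down it reaches from about 0.4 to 0.875 m from the base axis. Payload 19.3 kg.
Tool frame: the origin (TCP) lies at the very end of the fingers, on their centre line; the grasp point (between the pads) lies r.pinch_z behind it (r.pinch_z is the distance from the TCP to the grasp point, in m); y points along the fingers, x is the direction in which the jaws open and shut, and the axes are right-handed (so a half turn about y gives the same grasp; the last joint's range is limited). The gripper opens to 85 mm and grips with 20 to 120 N. Pads are 22 mm wide; open, the fingers measure 114 mm over their backs; the gripper's body (76 mm by 85 mm) begins 54 mm behind the grasp point. The pads swing forward as they close: fully open they stand 13 mm farther back than shut.
Start: joints at [-1.241, 0.521, -0.036, 1.599, 0.021, 1.021, -0.113], TCP at [0.243, 0.576, 0.231] pointing down, gripper open.
Joint ranges: [-2.91, 2.91], [-0.3, 2.13], [-1.5, 1.42], [0.17, 2.43], [-1.26, 4.41], [0.16, 1.93], [-2.52, 2.52]. Speed limits (rad/s): [1.89, 1.89, 2.39, 2.39, 3.01, 3.01, 3.01].

## Interface

Orientations are given as [roll, pitch, yaw] about the fixed x, y, z axes, in that order (R = Rz(yaw) Ry(pitch) Rx(roll)).
In Python, from cell import r gives the robot as it stands.
- The arm moves only by the tool jog_arm, never from a script. Its argument "rows" is one flat list of numbers, 7 for each row, row after row: the closure, from 0 (fully open) to 1 (shut), then the shift along the tool's x, y, z each as a share of 0.1 m, from -1 to 1, then the turn, a rotation vector about the tool's x, y, z each as a share of 90 degrees, from -1 to 1. In form: [jaw, x, y, z, wx, wy, wz, jaw, x, y, z, wx, wy, wz, ...]. A call has 1 to 8 rows; each row is the pose to reach, as a shift and turn from the pose measured when the call began, along the tool's axes at that moment; what a row does not reach only later rows make up. A row lasts 1/12 s, in which the tool goes at most 41.7 mm and 7.16 degrees, less where a joint would pass 70% of its speed; a pose out of reach is approached as far as the arm can. A call with a number of a shift or a turn outside -1 to 1 is refused whole. A call with a gripper value outside its range is refused whole. The fingers move at their own pace and stop on an object; "force" is the grip in N (left out, the last holds). Time passes only in rows, so rows that repeat a pose let the fingers close. It gives the time, the measured TCP pose, the force and the opening at its end, in the units of the state.
- r.state(): the state, without advancing time (a new reading comes with each control period).
- r.read_camera(name): name is "side" or "top" or "wrist"; returns the picture (420x560x3 uint8, blue, green, red); there is no depth.
- r.camera_model(name): a dict with "intrinsics" (3x3 intrinsics, pixels), "world_from_camera" (4x4, takes a point from camera to world coordinates). Camera axes: x right, y down, z forward; pixel columns grow to the right and rows downward; lengths in m; the calibration is good to about 2 mm. A picture is of the moment at which its call begins: read the wrist's pose just before it. camera_model takes no time and is no camera call; for the wrist camera it gives the pose at the moment of the call.
- r.job_done(): hands the job in, once; it reports no verdict.
The state is a dict: "t": time; "q": joint angles; "joint_velocities": joint speeds; "tau": joint torques, N m; "position": TCP position; "eef_rot": TCP orientation; "force": force on the tool from outside, world axes, zero at the start; "moment": the same for the moment, N m; "opening": finger opening in m.
Only numpy, scipy, OpenCV 4.12 (cv2) and the standard library are available. Lean on these libraries where they do the work, as an engineer would, in place of code of your own. Each camera call takes 0.05 s, during which the arm holds its last target. There are 200 camera calls.

## Task

With the gripper shut, run a fingertip along the top of the black rail at the back of the tray, starting from the yellow post, pressing down the sprung white bumps one, two and three in turn to count the gaps (full or empty), and press none of the bumps beyond the third. Then push the red cartridge along its lane and fully home into that third gap, only pushing it, never lifting it. Leave the blue cartridges and the other things on the shelf where they are.

Things in the scene. Friction and masses are not known exactly. Their poses are not given: they have to be found in the camera images.
- rack: Fixed grey tray, 136 (x) x 350 (y) mm; origin on the shelf surface, x away from the robot, y to the left; yawed up to 0.25 rad. In tray mm: floor top z 4; lip x -70 to -66, top z 9; lane x -66 to -8; six gaps x -8 to 44 centred at y 110, 66, 22, -22, -66, -110; back wall x 44 to 50, top z 24; black counting rail x 50 to 66, top z 36.
- lane (a point): Middle of the floor of the lane in which the red cartridge lies, tray (x -37, y 0, z 4) mm. The lane runs the tray's whole length along y, 58 mm wide, open above and at both ends, between the 5 mm high lip (robot's side) and the mouths of the gaps.
- gap1 (a point): Floor of the leftmost gap (+y end), the point under a cartridge's centre when it is fully home, tray (x 19, y 110, z 4) mm; the other five follow every 44 mm towards -y. Each gap is 38 mm wide and 52 mm deep, open above and to the lane; 6 mm walls with round noses part the gaps, tops at tray z 24 mm.
- bump1 (a joint): How far (m) this white bump is pressed down into the rail: 0 up, 0.005 flush with the rail; about 1 N starts it, 2.5 N sinks it, and it springs back. A smooth rounded bump, 12 mm long in x, 23 mm in y, standing 5 mm out of the rail top; bumps are 44 mm apart. bump1 is the leftmost as the robot sees it (+y), bump6 the rightmost.
- bump2 (a joint): How far (m) this white bump is pressed down into the rail: 0 up, 0.005 flush with the rail; about 1 N starts it, 2.5 N sinks it, and it springs back. A smooth rounded bump, 12 mm long in x, 23 mm in y, standing 5 mm out of the rail top; bumps are 44 mm apart. bump1 is the leftmost as the robot sees it (+y), bump6 the rightmost.
- bump3 (a joint): How far (m) this white bump is pressed down into the rail: 0 up, 0.005 flush with the rail; about 1 N starts it, 2.5 N sinks it, and it springs back. A smooth rounded bump, 12 mm long in x, 23 mm in y, standing 5 mm out of the rail top; bumps are 44 mm apart. bump1 is the leftmost as the robot sees it (+y), bump6 the rightmost.
- bump4 (a joint): How far (m) this white bump is pressed down into the rail: 0 up, 0.005 flush with the rail; about 1 N starts it, 2.5 N sinks it, and it springs back. A smooth rounded bump, 12 mm long in x, 23 mm in y, standing 5 mm out of the rail top; bumps are 44 mm apart. bump1 is the leftmost as the robot sees it (+y), bump6 the rightmost.
- bump5 (a joint): How far (m) this white bump is pressed down into the rail: 0 up, 0.005 flush with the rail; about 1 N starts it, 2.5 N sinks it, and it springs back. A smooth rounded bump, 12 mm long in x, 23 mm in y, standing 5 mm out of the rail top; bumps are 44 mm apart. bump1 is the leftmost as the robot sees it (+y), bump6 the rightmost.
- bump6 (a joint): How far (m) this white bump is pressed down into the rail: 0 up, 0.005 flush with the rail; about 1 N starts it, 2.5 N sinks it, and it springs back. A smooth rounded bump, 12 mm long in x, 23 mm in y, standing 5 mm out of the rail top; bumps are 44 mm apart. bump1 is the leftmost as the robot sees it (+y), bump6 the rightmost.
- bump1_top (a point): Top of white bump number 1 from the left, at tray (x 58, y 110, z 41) mm when up; it moves down with the bump. The bump stands in the fixed black rail, 16 (x) x 290 (y) mm, whose top is at tray z 36 mm, right behind gap number 1.
- bump2_top (a point): Top of white bump number 2 from the left, at tray (x 58, y 66, z 41) mm when up; it moves down with the bump. The bump stands in the fixed black rail, 16 (x) x 290 (y) mm, whose top is at tray z 36 mm, right behind gap number 2.
- bump3_top (a point): Top of white bump number 3 from the left, at tray (x 58, y 22, z 41) mm when up; it moves down with the bump. The bump stands in the fixed black rail, 16 (x) x 290 (y) mm, whose top is at tray z 36 mm, right behind gap number 3.
- bump4_top (a point): Top of white bump number 4 from the left, at tray (x 58, y -22, z 41) mm when up; it moves down with the bump. The bump stands in the fixed black rail, 16 (x) x 290 (y) mm, whose top is at tray z 36 mm, right behind gap number 4.
- bump5_top (a point): Top of white bump number 5 from the left, at tray (x 58, y -66, z 41) mm when up; it moves down with the bump. The bump stands in the fixed black rail, 16 (x) x 290 (y) mm, whose top is at tray z 36 mm, right behind gap number 5.
- bump6_top (a point): Top of white bump number 6 from the left, at tray (x 58, y -110, z 41) mm when up; it moves down with the bump. The bump stands in the fixed black rail, 16 (x) x 290 (y) mm, whose top is at tray z 36 mm, right behind gap number 6.
- start_post: Yellow post that marks where counting starts: 14 mm diameter (20 at the foot), fixed at one end of the rail, tray (x 58, y +165 or -165) mm; it can be at either end. Origin at its foot, 4 mm above the shelf; top 55 mm above the shelf.
- far_post: Black post, same size and origin, at the other end of the rail.
- cart: Red game cartridge, loose, lying flat in the lane of the tray, 50 (x) x 32 (y) x 18 (z) mm, about 40 g, with a pale label on top; origin at the centre of its underside. Lies with its length along the tray's x within about 0.05 rad; it slides, does not roll. Its centre is at tray x 19 mm when it is against the back wall of a gap.
- blue1: Blue cartridge of the same size and origin as the red one, loose, lying fully in one of the outer four gaps (y 110, 66, -66 or -110 mm). The remaining outer gap and the middle two are empty. Leave it alone.
- blue2: Blue cartridge of the same size and origin as the red one, loose, lying fully in one of the outer four gaps (y 110, 66, -66 or -110 mm). The remaining outer gap and the middle two are empty. Leave it alone.
- blue3: Blue cartridge of the same size and origin as the red one, loose, lying fully in one of the outer four gaps (y 110, 66, -66 or -110 mm). The remaining outer gap and the middle two are empty. Leave it alone.
- die: Bystander: wooden die, 25 mm, loose on the shelf beside the tray. Origin at the centre of its underside.
- keyring: Bystander: flat steel keyring shaped like a bottle opener, 92 x 31 x 5 mm, loose on the shelf beside the tray; origin at its middle, underside; x lengthways.
- stand: Bystander: black upright controller stand, round foot 90 mm in diameter, 112 mm tall, loose on the shelf off the left end of the tray. Origin at the centre of its underside.
Not all that is in view belongs to the job. Several things look just like the start_post: the one meant starts nearest to the robot's base.

How it is judged:
On the way, in this order (a step that is already met when the one before it is completed fails the run):
1. a finger presses down bump number 1, counted from the yellow post (((y of start_post in the frame of rack above 0 m and value of joint bump1 above 0.0015 m) or (y of start_post in the frame of rack below 0 m and value of joint bump6 above 0.0015 m))), for 0.05 s.
2. a finger presses down bump number 2, counted from the yellow post (((y of start_post in the frame of rack above 0 m and value of joint bump2 above 0.0015 m) or (y of start_post in the frame of rack below 0 m and value of joint bump5 above 0.0015 m))), for 0.05 s.
3. a finger presses down bump number 3, counted from the yellow post (((y of start_post in the frame of rack above 0 m and value of joint bump3 above 0.0015 m) or (y of start_post in the frame of rack below 0 m and value of joint bump4 above 0.0015 m))), for 0.05 s.
4. the red cartridge is fully in the third gap from the yellow post (x of cart in the frame of rack between 0.013 and 0.024 m and angle between the x axis of cart and the x axis of rack, either way round below 0.2 rad and angle between cart's own z axis and vertical below 0.1 rad and height (world z) of cart below 0.008 m and ((y of start_post in the frame of rack above 0 m and y of cart in the frame of rack between 0.016 and 0.028 m) or (y of start_post in the frame of rack below 0 m and y of cart in the frame of rack between -0.028 and -0.016 m))), for 0.2 s.
At the end, for the whole second after the job is handed in: The red cartridge lies flat, square (0.2 rad) and at rest in the third gap from the yellow post, within 6 mm of touching the back wall and of the gap's middle line; blue cartridges within 8 mm, die, keyring and stand within 15 mm of their starts (all of step 4 and linear speed of cart below 0.01 m/s and distance of each of blue1, blue2, blue3 from where it was at the start of the episode below 0.008 m and distance of each of die, keyring, stand from where it was at the start of the episode below 0.015 m).
It fails at once if a bump is pressed down that lies beyond the third from the yellow post ((y of start_post in the frame of rack above 0 m and value of joint bump4 above 0.0015 m) or (y of start_post in the frame of rack above 0 m and value of joint bump5 above 0.0015 m) or (y of start_post in the frame of rack above 0 m and value of joint bump6 above 0.0015 m) or (y of start_post in the frame of rack below 0 m and value of joint bump1 above 0.0015 m) or (y of start_post in the frame of rack below 0 m and value of joint bump2 above 0.0015 m) or (y of start_post in the frame of rack below 0 m and value of joint bump3 above 0.0015 m)).
It fails at once if the red cartridge is lifted (its underside over 15 mm above the shelf) or tipped over 0.4 rad (height (world z) of cart above 0.015 m or angle between cart's own z axis and vertical above 0.4 rad).
It fails at once if a blue cartridge is moved over 8 mm (distance of any of blue1, blue2, blue3 from where it was at the start of the episode above 0.008 m).
It fails at once if the die, keyring or stand is moved over 15 mm (distance of any of die, keyring, stand from where it was at the start of the episode above 0.015 m).
It also fails if it takes over 61 s, if anything falls off the work surface, if the arm or the gripper's body presses on something with over 40 N, if the wrist force passes 120 N, or if a joint passes its speed limit or range.

## Working session

There is one attempt and no reset: what is moved stays moved. The work goes in short steps, Python scripts to look and compute and a tool call to move; the robot and the scene stay as the last step left them, time stands still between calls to the robot, and variables do not carry over. Pictures are saved under pics/ and viewed, about 8 in all and at most 12, crops included, and the job is handed in when it is done.

Besides the shell and the picture viewer there is one more tool, called after "Request:" as a command line: name --argument value ..., lists and objects as JSON in quotes. jog_arm: Moves the arm, as the interface text tells. Shift numbers are shares of 0.1 m and turn numbers shares of 90 degrees, none past 1 either way. Its arguments: {"type":"object","properties":{"rows":{"type":"array","items":{"type":"number","minimum":-1,"maximum":1}},"force":{"type":"number"}},"required":["rows"]}

```bash
mkdir -p pics
python3 - <<'E'
from cell import r
import cv2,numpy as np
s=r.state();print({k:np.round(v,3) for k,v in s.items()}, r.pinch_z)
for n in("top","side"):
    cv2.imwrite(f"pics/{n}0.png",r.read_camera(n));m=r.camera_model(n);print(n,np.round(m["intrinsics"],1),np.round(m["world_from_camera"],3))
E
```

```text
{'t': np.float64(0.0), 'q': array([-1.241,  0.522, -0.036,  1.6  ,  0.021,  1.021, -0.113]), 'joint_velocities': array([ 0.001, -0.001, -0.001, -0.001, -0.001,  0.001,  0.003]), 'tau': array([ 1.0000e-03, -9.2711e+01,  1.9800e+00, -3.6991e+01,  1.8000e-02,
        8.0000e-03,  0.0000e+00]), 'position': array([0.243, 0.575, 0.231]), 'eef_rot': array([-1.571e+00,  1.000e-03,  1.171e+00]), 'force': array([-0.661, -0.732, -0.005]), 'moment': array([-0.002, -0.006, -0.014]), 'opening': np.float64(0.085)} 0.0187
top [[391.6   0.  278.6]
 [  0.  391.6 209.6]
 [  0.    0.    1. ]] [[ 0.022 -0.989  0.149  0.429]
 [-1.    -0.024 -0.015  0.06 ]
 [ 0.018 -0.149 -0.989  0.892]
 [ 0.     0.     0.     1.   ]]
side [[448.1   0.  277.3]
 [  0.  448.1 205. ]
 [  0.    0.    1. ]] [[ 0.936 -0.196  0.294  0.303]
 [-0.353 -0.544  0.762 -0.626]
 [ 0.011 -0.816 -0.578  0.579]
 [ 0.     0.     0.     1.   ]]
```

View pics/top0.png

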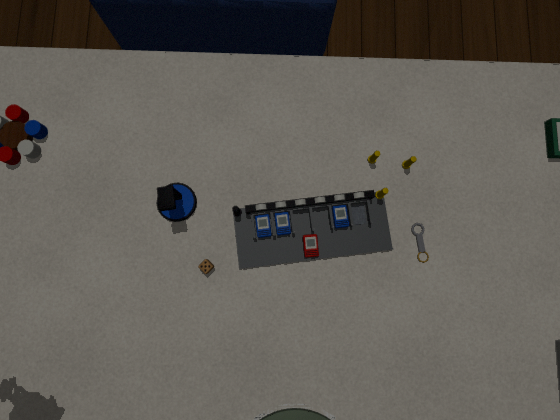

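View pics/side0.png

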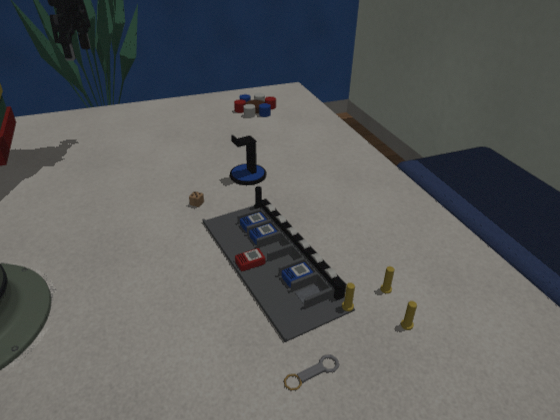

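The top view shows the tray with the red cartridge at (311,245) and blue ones at (263,226), (283,223) and (341,215). Three yellow posts look alike: A (382,194), B (373,157) and C (408,162). A stands at the rail's end and is nearest the base (lowest in the picture), so it fits. I'll confirm it in a crop and fit the tray coarsely.

```bash
cat > h.py <<'E'
from cell import r
import cv2,numpy as np
def ray(m,uv,z):
    K,T=m["intrinsics"],m["world_from_camera"]
    d=np.c_[np.atleast_2d(uv),np.ones(len(np.atleast_2d(uv)))]@np.linalg.inv(K).T@T[:3,:3].T
    return T[:3,3]+d*((z-T[2,3])/d[:,2])[:,None]
def proj(m,P):
    T=np.linalg.inv(m["world_from_camera"]);q=(np.atleast_2d(P)@T[:3,:3].T+T[:3,3])@m["intrinsics"].T
    return q[:,:2]/q[:,2:]
def blobs(mask,amin):
    n,_,st,c=cv2.connectedComponentsWithStats(mask.astype(np.uint8))
    return [(c[i],st[i]) for i in range(1,n) if st[i,4]>=amin]
def fit2d(A,B): # B = R A + t
    a,b=A.mean(0),B.mean(0);A0,B0=A-a,B-b
    th=np.arctan2((A0[:,0]*B0[:,1]-A0[:,1]*B0[:,0]).sum(),(A0*B0).sum())
    R=np.array([[np.cos(th),-np.sin(th)],[np.sin(th),np.cos(th)]]);return th,b-R@a,(A@R.T+b-R@a-B)
E
python3 - <<'E'
from h import *
im=cv2.imread("pics/top0.png");m=r.camera_model("top")
x0,y0,x1,y1=225,140,425,275
c=cv2.resize(im[y0:y1,x0:x1],None,fx=4,fy=4,interpolation=cv2.INTER_CUBIC);cv2.imwrite("pics/topc.png",np.clip(c*1.8,0,255).astype(np.uint8))
h=cv2.cvtColor(im,cv2.COLOR_BGR2HSV)
Y=(abs(h[...,0].astype(int)-25)<8)&(h[...,1]>150)&(h[...,2]>60)
for cc,st in blobs(Y,8): print("yel",cc.round(1),st,ray(m,cc,.03).round(3))
Rd=((h[...,0]<6)|(h[...,0]>174))&(h[...,1]>150)&(h[...,2]>50)
for cc,st in blobs(Rd,30): print("red",cc.round(1),st,ray(m,cc,.02).round(3))
W=(h[...,1]<40)&(h[...,2]>100);W[:186]=0;W[212:]=0;W[:,:250]=0;W[:,372:]=0
for cc,st in blobs(W,4): print("wh",cc.round(1),st,ray(m,cc,.04).round(3))
E
```

```text
yel [376.8 153.1] [374 151   6   6  25] [[ 0.694 -0.174  0.03 ]]
yel [368.8 158.2] [368 155   4   7  13] [[ 0.682 -0.156  0.03 ]]
yel [412.9 158.5] [410 156   6   6  27] [[ 0.684 -0.257  0.03 ]]
yel [403.1 163.3] [402 161   4   6  11] [[ 0.672 -0.234  0.03 ]]
yel [384.7 190.3] [382 188   6   6  29] [[ 0.608 -0.191  0.03 ]]
yel [376.8 194.1] [375 190   5   9  17] [[ 0.599 -0.173  0.03 ]]
yel [419.2 257.2] [418 252   5  10  12] [[ 0.46  -0.265  0.03 ]]
red [ 12.9 111.6] [  5 105  16  15 184] [[0.774 0.666 0.02 ]]
red [  5.4 153.3] [  0 146  13  16 170] [[0.674 0.67  0.02 ]]
red [310.3 246.8] [303 234  16  23 163] [[ 0.478 -0.025  0.02 ]]
wh [296.9 191.8] [ 250  186  122   18 1342] [[0.598 0.007 0.04 ]]
wh [359.  194.4] [356 192   7   5  26] [[ 0.595 -0.131  0.04 ]]
wh [339.2 196.8] [337 195   6   5  25] [[ 0.589 -0.087  0.04 ]]
wh [319.4 199.2] [317 197   6   5  27] [[ 0.582 -0.043  0.04 ]]
wh [300.  201.4] [297 199   7   5  23] [[0.576 0.    0.04 ]]
wh [280.1 203.9] [278 202   6   5  25] [[0.57  0.044 0.04 ]]
wh [260.6 206.2] [258 204   6   5  27] [[0.563 0.087 0.04 ]]
wh [339.2 208.6] [335 207  10   5  20] [[ 0.562 -0.087  0.04 ]]
```

View pics/topc.png

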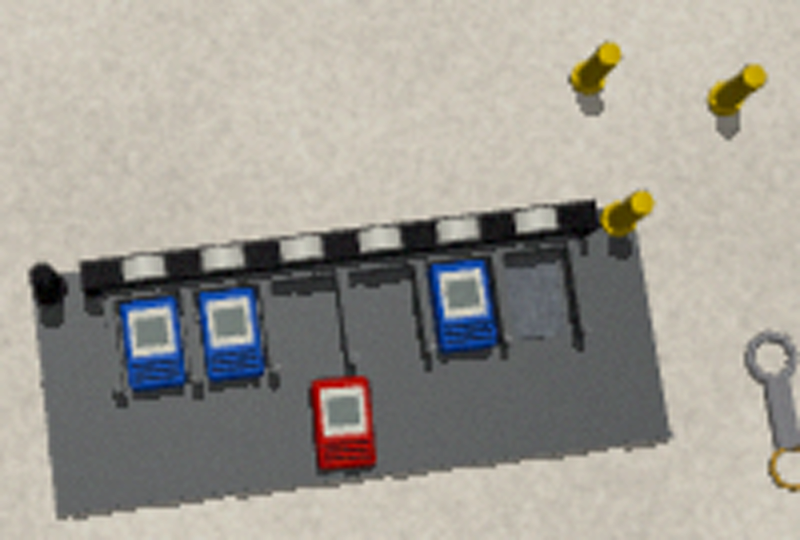

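The crop confirms post A (382,194) at the rail's −y end: B and C stand loose on the shelf behind it, farther from the base. Counting therefore goes bump6, bump5, bump4, and the target gap is y = −22 mm. I'll move towards the tray for a near look, turning the tool on the way.

Request:
jog_arm --rows '[1,-1,0,-1,0,0.65,0,1,-1,0,-1,0,0.65,0,1,-1,0,-1,0,0.65,0,1,-1,0,-1,0,0.65,0]' --force 40

```text
t: 0.43
position: [0.2986, 0.4393, 0.2308]
eef_rot: [-1.573, 0.001, 0.661]
force: [1.6, -0.4, 0.8]
opening: 0.0385
```

```bash
cat >> h.py <<'E'
from scipy.spatial.transform import Rotation as Ro
def go(P,yaw):
    s=r.state();R0=Ro.from_euler('xyz',s["eef_rot"]);R1=Ro.from_euler('xyz',[-np.pi/2,0,yaw])
    d=R0.inv().apply(np.array(P)-s["position"])/.1
    w=(R0.inv()*R1).as_rotvec()/(np.pi/2)
    print("t %.2f"%s["t"],"pos",s["position"].round(4),"rpy",s["eef_rot"].round(3),"F",s["force"].round(1),"| shift",d.round(3),"turn",w.round(3))
E
python3 - <<'E'
from h import *
A=np.array([[58,y] for y in(-110,-66,-22,22,66,110)])/1e3
im=cv2.imread("pics/top0.png");m=r.camera_model("top")
px=np.array([[359,194.4],[339.2,196.8],[319.4,199.2],[300,201.4],[280.1,203.9],[260.6,206.2]])
print(fit2d(A,ray(m,px,.0395)[:,:2]))
go([.52,-.03,.23],.146)
E
```

```text
(np.float64(0.14564840030401113), array([ 0.5220098 , -0.02986826]), array([[-1.01602450e-04,  4.92783325e-04],
       [ 5.04564382e-05, -1.10805806e-04],
       [ 1.78315850e-04, -5.51024322e-04],
       [-1.88523327e-04,  5.00126657e-05],
       [ 1.21910287e-04, -2.87839138e-04],
       [-6.05567978e-05,  4.06873275e-04]]))
t 0.43 pos [0.2986 0.4393 0.2308] rpy [-1.573e+00  1.000e-03  6.610e-01] F [ 1.6 -0.4  0.8] | shift [-1.131  0.02  -5.064] turn [ 0.002  0.328 -0.   ]
```

Request:
jog_arm --rows '[1,-0.2,0,-1,0,0.33,0,1,-0.2,0,-1,0,0.33,0,1,-0.2,0,-1,0,0.33,0,1,-0.2,0,-1,0,0.33,0]'

```text
t: 0.77
position: [0.3466, 0.3432, 0.2313]
eef_rot: [-1.575, -0.0, 0.159]
force: [0.2, 0.9, 0.5]
opening: 0.0
```

```bash
python3 -c "
from h import *
go([.52,-.03,.23],.146)"
```

```text
t 0.77 pos [0.3466 0.3432 0.2313] rpy [-1.575 -0.     0.159] F [0.2 0.9 0.5] | shift [ 1.123  0.028 -3.959] turn [0.002 0.008 0.   ]
```

Request:
jog_arm --rows '[1,0.28,0,-1,0,0.008,0,1,0.28,0,-1,0,0.008,0,1,0.28,0,-1,0,0.008,0]'

```text
t: 1.02
position: [0.3908, 0.2456, 0.2316]
eef_rot: [-1.575, -0.0, 0.144]
force: [1.1, 0.2, -0.5]
opening: -0.0
```

Request:
jog_arm --rows '[1,0.28,0,-1,0,0,0,1,0.28,0,-1,0,0,0,1,0.28,0,-1,0,0,0]'

```text
t: 1.27
position: [0.4339, 0.1468, 0.2322]
eef_rot: [-1.576, -0.0, 0.142]
force: [-0.2, -0.8, 1.0]
opening: 0.0004
```

Request:
jog_arm --rows '[1,0.28,0,-1,0,0,0,1,0.28,0,-1,0,0,0,1,0.28,0,-1,0,0,0]'

```text
t: 1.52
position: [0.4765, 0.0478, 0.2329]
eef_rot: [-1.577, -0.001, 0.139]
force: [-0.2, 0.2, 0.1]
opening: 0.0004
```

Request:
jog_arm --rows '[1,0.28,0,-1,0,0,0,1,0.28,0,-1,0,0,0,1,0.28,0,-1,0,0,0]'

```text
t: 1.77
position: [0.5189, -0.0514, 0.2336]
eef_rot: [-1.578, -0.001, 0.137]
force: [-0.0, -0.4, 0.5]
opening: -0.0002
```

```bash
python3 -c "
from h import *
go([.522,-.03,.23],.1456)
cv2.imwrite('pics/w1.png',r.read_camera('wrist'));print(r.camera_model('wrist'))"
```

```text
t 1.77 pos [ 0.5189 -0.0514  0.2336] rpy [-1.578e+00 -1.000e-03  1.370e-01] F [-0.  -0.4  0.5] | shift [0.06  0.035 0.208] turn [ 0.005 -0.006  0.001]
{'intrinsics': array([[341.85053016,   0.        , 272.75306027],
       [  0.        , 341.85053016, 212.66294287],
       [  0.        ,   0.        ,   1.        ]]), 'world_from_camera': array([[ 9.90992813e-01,  1.27641058e-01,  4.05093179e-02,
         5.09931136e-01],
       [ 1.33914781e-01, -9.45185050e-01, -2.97812111e-01,
         1.88419507e-02],
       [ 2.75748696e-04,  3.00554458e-01, -9.53764615e-01,
         3.75184774e-01],
       [ 0.00000000e+00,  0.00000000e+00,  0.00000000e+00,
         1.00000000e+00]])}
```

View pics/w1.png

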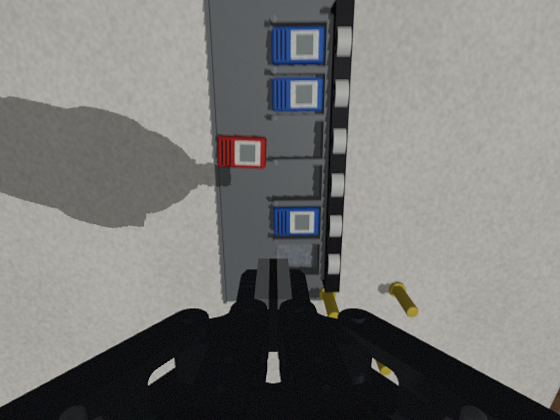

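The wrist view shows all six bumps in a column from (345,41) to (334,264), the red cartridge at (242,152), and the yellow post by the lowest bump. I'll measure the bumps and the cartridge from here.

Run:
```python
from h import *
im=cv2.imread("pics/w1.png");m=r.camera_model("wrist")
h=cv2.cvtColor(im,cv2.COLOR_BGR2HSV)
W=(h[...,1]<50)&(h[...,2]>120);W[:,:327]=0;W[:,356:]=0
pts=[]
for cc,st in blobs(W,100):
    print(cc.round(1),st)
    if st[4]<800: pts.append(cc)
pts=np.array(pts[:6])[::-1]
A=np.array([[58,y] for y in(-110,-66,-22,22,66,110)])/1e3
Q=ray(m,pts,.039)[:,:2];print(Q.round(4))
th,t,res=fit2d(A,Q);print(th,t,(res*1e3).round(1))
Rd=((h[...,0]<6)|(h[...,0]>174))&(h[...,1]>150)&(h[...,2]>50)
Rd[:,:200]=0;Rd[:,300:]=0
cs,_=cv2.findContours(Rd.astype(np.uint8),0,2);c=max(cs,key=cv2.contourArea)
box=cv2.boxPoints(cv2.minAreaRect(c));P=ray(m,box,.022)[:,:2];print("red box",P.round(4),np.linalg.norm(np.diff(P,axis=0),axis=1))
for (tt,o) in((th,t),(.1456,np.array([.522,-.0299]))):
    R=np.array([[np.cos(tt),-np.sin(tt)],[np.sin(tt),np.cos(tt)]]);print("tray corners",((P-o)@R*1e3).round(1).tolist(),((P-o)@R*1e3).mean(0))
```

```text
[348.8 183.2] [ 335    0   21  312 3279]
[341.6  92.9] [335  80  14  26 323]
[339.3 140.5] [333 129  13  24 286]
[337.4 184.4] [331 174  13  22 257]
[335.3 225.4] [330 216  12  20 232]
[333.7 263.6] [328 255  12  19 198]
[[ 0.5973 -0.1346]
 [ 0.5908 -0.0912]
 [ 0.5846 -0.0479]
 [ 0.5782 -0.0051]
 [ 0.572   0.038 ]]Traceback (most recent call last):
  File "<stdin>", line 12, in <module>
  File "h.py", line 15, in fit2d
    th=np.arctan2((A0[:,0]*B0[:,1]-A0[:,1]*B0[:,0]).sum(),(A0*B0).sum())
                   ~~~~~~~^~~~~~~~
ValueError: operands could not be broadcast together with shapes (6,) (5,)
```

The picture was taken while the arm was still settling, so its pose is off. I'll hold still and measure again.

Request:
jog_arm --rows '[1,0,0,0,0.005,-0.006,0,1,0,0,0,0.005,-0.006,0,1,0,0,0,0.005,-0.006,0]'

```text
t: 2.07
position: [0.5194, -0.054, 0.2335]
eef_rot: [-1.572, -0.001, 0.143]
force: [-0.0, -0.0, 0.6]
opening: -0.0001
```

```bash
cat > meas.py <<'E'
from h import *
import sys
m=r.camera_model("wrist");im=r.read_camera("wrist");cv2.imwrite(sys.argv[1],im)
h=cv2.cvtColor(im,cv2.COLOR_BGR2HSV)
y,x=np.mgrid[:420,:560]
A=np.array([[58,v] for v in(-110,-66,-22,22,66,110)])/1e3
c,s=np.cos(.1456),np.sin(.1456);R=np.array([[c,-s],[s,c]])
G=A@R.T+[.522,-.030]
W=(h[...,1]<60)&(h[...,2]>110);a=[];q=[]
for i,g in enumerate(G):
    u=proj(m,[*g,.04])[0];v=proj(m,[*(g-R@[.0,.0]),.04])[0]
    M=W&(abs(x-u[0])<11)&(abs(y-u[1])<22)
    # keep the blob nearest, cut shelf beyond rail
    b=[k for k in blobs(M,60) if k[1][2]<18 and k[1][4]<450]
    if b:
        k=min(b,key=lambda k:np.hypot(*(k[0]-u)));a.append(A[i]);q.append(ray(m,k[0],.039)[0,:2]);print(i,u.round(1),k[0].round(1),k[1])
th,t,res=fit2d(np.array(a),np.array(q));print("tray",th.round(4),t.round(4),(res*1e3).round(1).tolist())
Rd=((h[...,0]<6)|(h[...,0]>174))&(h[...,1]>150)&(h[...,2]>50)
cs,_=cv2.findContours(Rd.astype(np.uint8),0,2);cc=max(cs,key=cv2.contourArea)
P=ray(m,cv2.boxPoints(cv2.minAreaRect(cc)),.022)[:,:2]
R=np.array([[np.cos(th),-np.sin(th)],[np.sin(th),np.cos(th)]])
L=(P-t)@R*1e3;print("red in tray",L.round(1).tolist(),L.mean(0).round(1))
E
python3 meas.py pics/w2.png; python3 -c "
from h import *
go([.522,-.03,.23],.1456)"
```

```text
0 [332.4 263. ] [332.9 262. ] [327 253  12  19 209]
1 [334.4 224.3] [334.7 224.1] [329 214  12  21 234]
2 [336.7 182.7] [340.1 183.5] [331 161  17  44 405]
3 [339.1 137.8] [339.2 138.6] [333 127  13  24 292]
4 [341.8  89.2] [341.7  90.5] [335  78  14  26 335]
5 [344.6  36.5] [344.3  38.4] [337  25  15  28 381]
tray 0.1508 [ 0.523  -0.0308] [[0.9, -1.2], [0.8, -0.4], [-2.7, 0.1], [0.4, 0.3], [0.3, 0.5], [0.2, 0.8]]
red in tray [[-62.9, 26.7], [-14.5, 26.3], [-14.9, -6.1], [-64.7, -5.7]] [-39.2  10.3]
t 2.12 pos [ 0.5194 -0.0536  0.2336] rpy [-1.571e+00 -1.000e-03  1.440e-01] F [ 0.2  0.4 -0.1] | shift [0.059 0.036 0.23 ] turn [ 0.    -0.001  0.001]
```

The near and top views now agree within about 1 mm, apart from one contaminated blob. The tray origin is (0.522, −0.030), yaw 0.146, and the red cartridge is at tray (−39, 10).

```bash
cat >> h.py <<'E'
def T(x,y,z):
    c,s=np.cos(.146),np.sin(.146);return np.array([.5222+(c*x-s*y)/1e3,-.0305+(s*x+c*y)/1e3,z/1e3])
def gt(x,y,z): go(T(x,y,z),.146)
E
python3 -c "
from h import *
gt(58,-110,80)"
```

```text
t 2.12 pos [ 0.5194 -0.0536  0.2336] rpy [-1.571e+00 -1.000e-03  1.440e-01] F [ 0.2  0.4 -0.1] | shift [ 0.641  1.537 -0.873] turn [ 0.    -0.001  0.001]
```

Request:
jog_arm --rows '[1,0.64,0.9,-0.87,0,0,0,1,0.64,0.9,-0.87,0,0,0,1,0.64,0.9,-0.87,0,0,0,1,0.64,0.9,-0.87,0,0,0,1,0.64,0.9,-0.87,0,0,0,1,0.64,0.9,-0.87,0,0,0]'

```text
t: 2.62
position: [0.595, -0.1297, 0.143]
eef_rot: [-1.571, 0.0, 0.144]
force: [-0.7, -0.1, -0.0]
opening: -0.0003
```

```bash
python3 -c "
from h import *
gt(58,-110,60)"
```

```text
t 2.62 pos [ 0.595  -0.1297  0.143 ] rpy [-1.571  0.     0.144] F [-0.7 -0.1 -0. ] | shift [ 0.005  0.83  -0.013] turn [ 0.    -0.001 -0.   ]
```

Request:
jog_arm --rows '[1,0.005,0.83,-0.01,0,0,0,1,0.005,0.83,-0.01,0,0,0,1,0.005,0.83,-0.01,0,0,0,1,0.005,0.83,-0.01,0,0,0,1,0.005,0.83,-0.01,0,0,0]'

```text
t: 3.03
position: [0.5966, -0.1301, 0.0627]
eef_rot: [-1.571, -0.002, 0.145]
force: [0.3, -0.8, 0.2]
opening: -0.0001
```

```bash
python3 -c "
from h import *
gt(58,-110,38)
m=r.camera_model('side');im=r.read_camera('side');u=proj(m,T(58,-60,50))[0].astype(int)
c=im[u[1]-75:u[1]+55,u[0]-90:u[0]+90];cv2.imwrite('pics/s1.png',np.clip(cv2.resize(c,None,fx=4,fy=4,interpolation=2)*1.8,0,255).astype('uint8'))"
```

```text
t 3.03 pos [ 0.5966 -0.1301  0.0627] rpy [-1.571 -0.002  0.145] F [ 0.3 -0.8  0.2] | shift [-0.011  0.247 -0.006] turn [ 0.    -0.001  0.001]
```

View pics/s1.png

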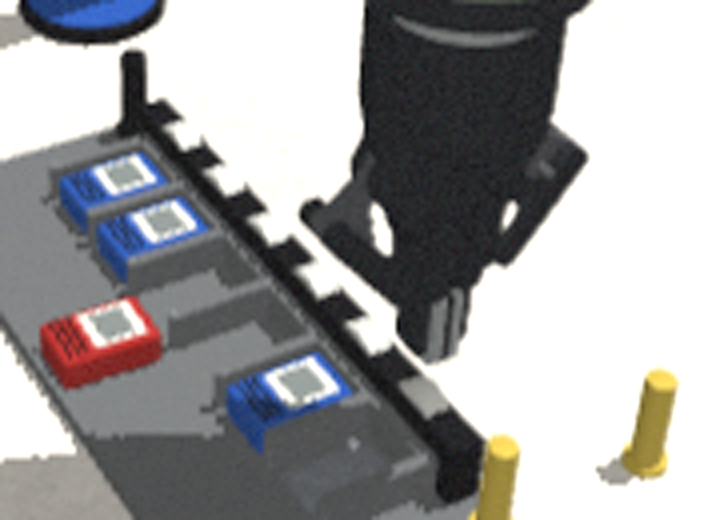

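The side crop shows the closed fingertips (435,345) just above the bump nearest the yellow post (430,395). Next I'll press it.

Request:
jog_arm --rows '[1,-0.01,0.15,-0.005,0,0,0,1,-0.01,0.2,-0.005,0,0,0,1,-0.01,0.25,-0.005,0,0,0,1,-0.01,0.25,-0.005,0,0,0,1,-0.01,0.25,-0.005,0,0,0,1,-0.01,0.25,-0.005,0,0,0]'

```text
t: 3.58
position: [0.5965, -0.1309, 0.0387]
eef_rot: [-1.572, -0.004, 0.145]
force: [-0.0, 0.5, 1.2]
opening: 0.0001
```

```bash
python3 -c "
from h import *
gt(58,-66,37.5)"
```

```text
t 3.58 pos [ 0.5965 -0.1309  0.0387] rpy [-1.572 -0.004  0.145] F [-0.   0.5  1.2] | shift [-0.009  0.012  0.441] turn [ 0.001 -0.001  0.002]
```

Only 1.2 N with noise of about 0.7 N. I'll press 2 mm more to be sure.

Request:
jog_arm --rows '[1,-0.01,0.03,0,0,0,0,1,-0.01,0.03,0,0,0,0,1,-0.01,0.03,0,0,0,0,1,-0.01,0.03,0,0,0,0]'

```text
t: 3.92
position: [0.596, -0.1311, 0.0361]
eef_rot: [-1.572, -0.005, 0.145]
force: [1.4, 1.6, 5.1]
opening: -0.0
```

```bash
python3 -c "
from h import *
f=[]
for i in range(3): r.read_camera('top');f.append(r.state()['force'])
print(np.array(f).round(1).tolist())
gt(58,-66,37)"
```

```text
[[0.8, 0.7, 6.2], [1.4, 1.8, 5.8], [1.0, 1.1, 5.4]]
t 4.07 pos [ 0.596  -0.1311  0.0361] rpy [-1.572 -0.005  0.145] F [1.  1.1 5.4] | shift [-0.004 -0.009  0.442] turn [ 0.001 -0.001  0.003]
```

At z = 36.1 mm with 5.5 N the fingertip is on the rail, so bump 1 is fully sunk and the heights agree. I'll raise slightly to about 37.3 mm and slide to bump 2.

Request:
jog_arm --rows '[1,0,-0.012,0.05,0,0,0,1,0,-0.012,0.12,0,0,0,1,0,-0.012,0.2,0,0,0,1,0,-0.012,0.28,0,0,0,1,0,-0.012,0.36,0,0,0,1,0,-0.012,0.44,0,0,0,1,0,-0.012,0.44,0,0,0,1,0,-0.012,0.44,0,0,0]'

```text
t: 4.73
position: [0.5896, -0.0865, 0.0373]
eef_rot: [-1.572, -0.005, 0.146]
force: [0.4, 1.3, 2.4]
opening: -0.0001
```

```bash
python3 -c "
from h import *
f=[]
for i in range(3): r.read_camera('top');f.append(r.state()['force'])
print(np.array(f).round(1).tolist())
gt(58,-66,37)
gt(58,-22,37)"
```

```text
[[-0.2, 1.7, 2.2], [0.4, 0.6, 2.5], [0.0, 1.7, 1.9]]
t 4.88 pos [ 0.5896 -0.0877  0.0373] rpy [-1.572 -0.005  0.145] F [0.  1.7 1.9] | shift [-0.004  0.003  0.004] turn [ 0.001 -0.001  0.003]
t 4.88 pos [ 0.5896 -0.0877  0.0373] rpy [-1.572 -0.005  0.145] F [0.  1.7 1.9] | shift [-0.005  0.002  0.444] turn [ 0.001 -0.001  0.003]
```

Bump 2 is down: z is 37.3 mm (3.7 mm pressed) at about 2.2 N. I'll slide on to bump 3, then lift.

Request:
jog_arm --rows '[1,0,0,0.05,0,0,0,1,0,0,0.12,0,0,0,1,0,0,0.2,0,0,0,1,0,0,0.28,0,0,0,1,0,0,0.36,0,0,0,1,0,0,0.43,0,0,0,1,0,0,0.43,0,0,0,1,0,0,0.43,0,0,0]'

```text
t: 5.55
position: [0.5834, -0.0442, 0.0372]
eef_rot: [-1.571, -0.005, 0.146]
force: [0.8, 1.1, 2.4]
opening: -0.0
```

```bash
python3 -c "
from h import *
f=[]
for i in range(3): r.read_camera('top');f.append(r.state()['force'])
print(np.array(f).round(1).tolist())
gt(58,-22,37)"
```

```text
[[-0.8, 1.9, 2.2], [-0.4, 1.7, 2.0], [-0.2, 1.2, 2.1]]
t 5.70 pos [ 0.5835 -0.0453  0.0373] rpy [-1.572 -0.005  0.145] F [-0.2  1.2  2.1] | shift [-0.005  0.003  0.015] turn [ 0.001 -0.001  0.003]
```

Bump 3 is down as well. I'll lift straight up, then go to the lane on the left side of the red cartridge.

Request:
jog_arm --rows '[1,0,-0.4,0,0,0,0,1,0,-0.7,0,0,0,0,1,-0.5,-0.8,0.4,0,0,0,1,-0.95,-0.8,0.7,0,0,0,1,-0.95,-0.8,0.7,0,0,0,1,-0.95,-0.8,0.7,0,0,0,1,-0.95,-0.8,0.7,0,0,0]'

```text
t: 6.28
position: [0.4781, 0.0109, 0.1171]
eef_rot: [-1.571, -0.005, 0.146]
force: [0.7, -0.2, -0.1]
opening: -0.0001
```

```bash
python3 meas.py pics/w3.png;python3 -c "
from h import *
gt(-40,52,30);gt(-40,52,10)"
```

```text
t 6.33 pos [0.4793 0.0103 0.1171] rpy [-1.572 -0.006  0.145] F [-0.3  0.2  0.4] | shift [-0.039  0.871  0.055] turn [ 0.001 -0.001  0.004]
t 6.33 pos [0.4793 0.0103 0.1171] rpy [-1.572 -0.006  0.145] F [-0.3  0.2  0.4] | shift [-0.04   1.071  0.055] turn [ 0.001 -0.001  0.004]h.py:14: RuntimeWarning: Mean of empty slice.
  a,b=A.mean(0),B.mean(0);A0,B0=A-a,B-b
  ret = ret.dtype.type(ret / rcount)
Traceback (most recent call last):
  File "meas.py", line 17, in <module>
    th,t,res=fit2d(np.array(a),np.array(q));print("tray",th.round(4),t.round(4),(res*1e3).round(1).tolist())
             ~~~~~^^^^^^^^^^^^^^^^^^^^^^^^^
  File "h.py", line 15, in fit2d
    th=np.arctan2((A0[:,0]*B0[:,1]-A0[:,1]*B0[:,0]).sum(),(A0*B0).sum())
                   ~~^^^^^
IndexError: too many indices for array: array is 1-dimensional, but 2 were indexed
```

View pics/w3.png

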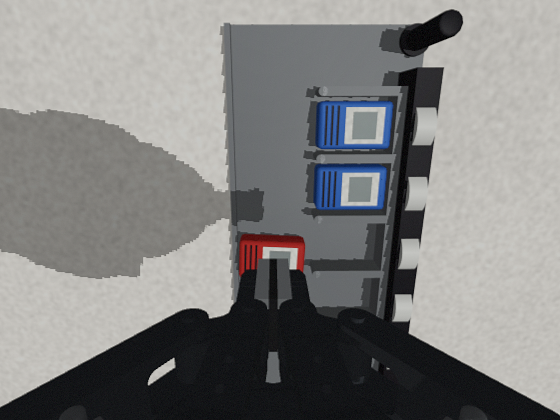

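The red cartridge's left edge shows at row 236, columns 240 to 303, with the fingers (272,262) in front of it. I'll cast its corners before descending.

```bash
python3 -c "
from h import *
m=r.camera_model('wrist')
P=ray(m,[[240,235],[304,236],[316,101],[392,101],[316,210],[386,214]],.022)[:,:2]-T(0,0,0)[:2]
c,s=np.cos(.146),np.sin(.146);print((P@np.array([[c,-s],[s,c]])*1e3).round(1))
gt(-40,52,30)"
```

```text
[[-60.2  29.6]
 [-12.8  28.7]
 [ -7.4 123.8]
 [ 42.8 123.8]
 [ -4.7  48.8]
 [ 46.4  45.7]]
t 6.33 pos [0.4793 0.0103 0.1171] rpy [-1.572 -0.006  0.145] F [-0.3  0.2  0.4] | shift [-0.039  0.871  0.055] turn [ 0.001 -0.001  0.004]
```

Request:
jog_arm --rows '[1,-0.03,0.4,0.06,0,0,0,1,-0.03,0.8,0.06,0,0,0,1,-0.03,1,0.06,0,0,0,1,-0.03,1,0.06,0,0,0,1,-0.03,1,0.06,0,0,0,1,-0.03,1,0.06,0,0,0]'

```text
t: 6.83
position: [0.477, 0.0151, 0.018]
eef_rot: [-1.572, -0.007, 0.144]
force: [-0.1, 0.7, 1.0]
opening: -0.0002
```

```bash
python3 -c "
from h import *
gt(-39,52,11);gt(-39,5,11)"
```

```text
t 6.83 pos [0.477  0.0151 0.018 ] rpy [-1.572 -0.007  0.144] F [-0.1  0.7  1. ] | shift [-0.01   0.07   0.004] turn [ 0.001 -0.001  0.004]
t 6.83 pos [0.477  0.0151 0.018 ] rpy [-1.572 -0.007  0.144] F [-0.1  0.7  1. ] | shift [-0.009  0.071 -0.466] turn [ 0.001 -0.001  0.004]
```

Request:
jog_arm --rows '[1,-0.01,0.07,-0.06,0,0,0,1,-0.01,0.07,-0.12,0,0,0,1,-0.01,0.07,-0.18,0,0,0,1,-0.01,0.07,-0.24,0,0,0,1,-0.01,0.07,-0.3,0,0,0,1,-0.01,0.07,-0.36,0,0,0,1,-0.01,0.07,-0.41,0,0,0,1,-0.01,0.07,-0.41,0,0,0]'

```text
t: 7.5
position: [0.4821, -0.027, 0.0112]
eef_rot: [-1.573, -0.007, 0.142]
force: [0.6, -0.2, 0.8]
opening: -0.0
```

```bash
cat > red.py <<'E'
from h import *
import sys
c,s=np.cos(.146),np.sin(.146);R=np.array([[c,-s],[s,c]])
for n in sys.argv[1:]:
    m=r.camera_model(n);im=r.read_camera(n);h=cv2.cvtColor(im,cv2.COLOR_BGR2HSV)
    Rd=((h[...,0]<6)|(h[...,0]>174))&(h[...,1]>150)&(h[...,2]>50)
    u=proj(m,T(-20,-10,20))[0];y,x=np.mgrid[:420,:560];Rd&=(abs(x-u[0])<90)&(abs(y-u[1])<90)
    cs,_=cv2.findContours(Rd.astype(np.uint8),0,2);cc=max(cs,key=cv2.contourArea)
    P=ray(m,cv2.boxPoints(cv2.minAreaRect(cc)),.022)[:,:2]-T(0,0,0)[:2]
    L=P@R*1e3;print(n,L.round(1).tolist(),L.mean(0).round(1),"px",cc.reshape(-1,2).min(0),cc.reshape(-1,2).max(0))
E
python3 red.py top; python3 -c "
from h import *
gt(-39,5,11)
im=r.read_camera('top');cv2.imwrite('pics/t3.png',np.clip(cv2.resize(im[180:280,225:400],None,fx=4,fy=4,interpolation=2)*1.8,0,255).astype('uint8'))"
```

```text
t 7.55 pos [ 0.482  -0.0263  0.0111] rpy [-1.572 -0.007  0.143] F [ 0.2  0.8 -0.5] | shift [ 0.002  0.002 -0.05 ] turn [ 0.001 -0.002  0.004]Traceback (most recent call last):
  File "red.py", line 8, in <module>
    cs,_=cv2.findContours(Rd.astype(np.uint8),0,2);cc=max(cs,key=cv2.contourArea)
                                                      ~~~^^^^^^^^^^^^^^^^^^^^^^^^
ValueError: max() iterable argument is empty
```

View pics/t3.png

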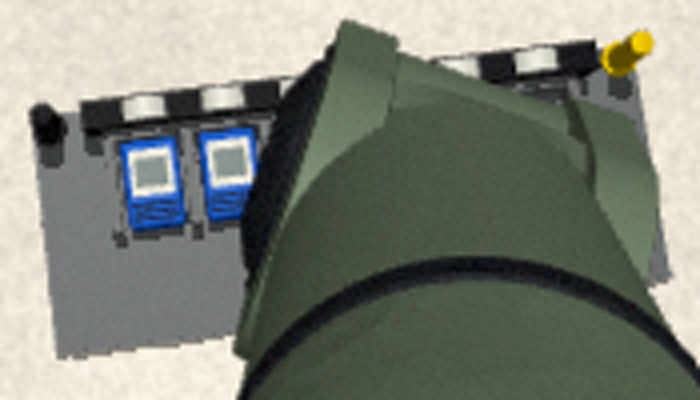

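The arm hides the cartridge from above. I'll use the side camera instead.

```bash
python3 red.py side; python3 -c "
from h import *
m=r.camera_model('side');im=r.read_camera('side');u=proj(m,T(-20,-20,20))[0].astype(int);print(u)
c=im[u[1]-65:u[1]+65,u[0]-80:u[0]+80];cv2.imwrite('pics/s2.png',np.clip(cv2.resize(c,None,fx=4,fy=4,interpolation=2)*1.8,0,255).astype('uint8'))"
```

```text
side [[-67.0, -6.6], [-11.6, -8.4], [-23.1, -49.9], [-76.0, -47.2]] [-44.4 -28. ] px [242 258] [271 280]
[266 262]
```

View pics/s2.png

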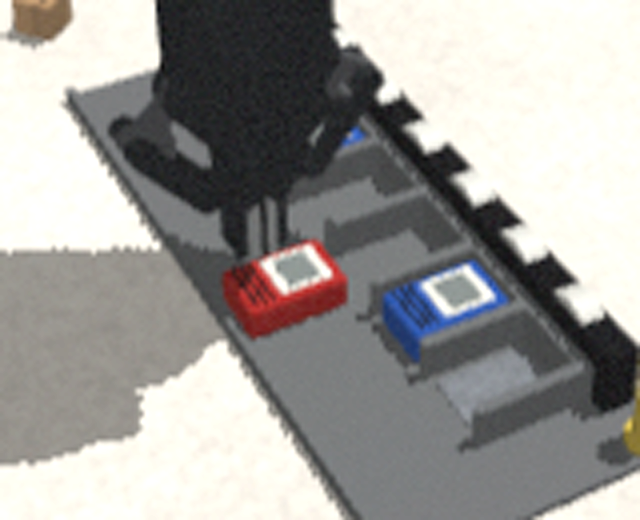

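The side crop shows the red cartridge with top corners at about (223,272), (318,240), (347,283) and (250,318), just in front of the third gap. I'll cast those and use the blue one (y = −66) as a check.

```bash
python3 -c "
from h import *
m=r.camera_model('side');o=np.array([266-80,262-65])
c,s=np.cos(.146),np.sin(.146)
for q in([[223,272],[318,240],[347,283],[250,318]],[[383,297],[467,262],[510,297],[420,336]]):
    P=ray(m,o+np.array(q)/4-.375,.022)[:,:2]-T(0,0,0)[:2];L=P@np.array([[c,-s],[s,c]])*1e3
    print(L.round(1).tolist(),L.mean(0))"
```

```text
[[-64.1, -5.2], [-16.3, -6.6], [-18.2, -38.2], [-66.2, -37.5]] [-41.19957173 -21.86896996]
[[-8.4, -53.7], [36.6, -52.0], [41.4, -80.6], [-6.2, -82.5]] [ 15.84609813 -67.22059712]
```

The cartridge centre is at y ≈ −21 to −22 and square, lined up with the gap. I'll back off, lift, and go round to its robot side.

Request:
jog_arm --rows '[1,0,0,0.12,0,0,0,1,0,-0.2,0.15,0,0,0,1,0,-0.5,0.15,0,0,0,1,-0.2,-0.6,0.1,0,0,0,1,-0.65,-0.6,-0.32,0,0,0,1,-0.65,-0.6,-0.32,0,0,0,1,-0.65,-0.6,-0.32,0,0,0,1,-0.65,-0.6,-0.32,0,0,0]'

```text
t: 8.37
position: [0.4215, -0.0667, 0.0709]
eef_rot: [-1.572, -0.007, 0.143]
force: [-0.2, -0.4, -0.2]
opening: 0.0001
```

```bash
python3 -c "
from h import *
gt(-102,-22,14)"; python3 red.py side
```

```text
t 8.37 pos [ 0.4215 -0.0667  0.0709] rpy [-1.572 -0.007  0.143] F [-0.2 -0.4 -0.2] | shift [ 0.025  0.569 -0.008] turn [ 0.001 -0.002  0.004]
side [[-67.4, -6.7], [-11.7, -6.5], [-22.5, -49.0], [-75.6, -48.1]] [-44.3 -27.5] px [242 257] [271 280]
```

Request:
jog_arm --rows '[1,0.01,0.3,-0.005,0,0,0,1,0.01,0.57,-0.005,0,0,0,1,0.01,0.57,-0.005,0,0,0,1,0.01,0.57,-0.005,0,0,0,1,0.01,0.57,-0.005,0,0,0]'

```text
t: 8.83
position: [0.424, -0.0661, 0.0146]
eef_rot: [-1.572, -0.007, 0.144]
force: [-0.1, 0.3, -0.1]
opening: -0.0
```

```bash
python3 -c "
from h import *
gt(-80,-22,13.5);gt(-40,-22,13.5);gt(-20,-22,13.5)"
```

```text
t 8.83 pos [ 0.424  -0.0661  0.0146] rpy [-1.572 -0.007  0.144] F [-0.1  0.3 -0.1] | shift [ 0.224  0.012 -0.01 ] turn [ 0.001 -0.001  0.005]
t 8.83 pos [ 0.424  -0.0661  0.0146] rpy [-1.572 -0.007  0.144] F [-0.1  0.3 -0.1] | shift [ 0.624  0.015 -0.009] turn [ 0.001 -0.001  0.005]
t 8.83 pos [ 0.424  -0.0661  0.0146] rpy [-1.572 -0.007  0.144] F [-0.1  0.3 -0.1] | shift [ 0.823  0.017 -0.009] turn [ 0.001 -0.001  0.005]
```

Request:
jog_arm --rows '[1,0.1,0.01,-0.01,0,0,0,1,0.18,0.01,-0.01,0,0,0,1,0.26,0.01,-0.01,0,0,0,1,0.34,0.01,-0.01,0,0,0,1,0.42,0.01,-0.01,0,0,0,1,0.5,0.01,-0.01,0,0,0,1,0.5,0.01,-0.01,0,0,0]'

```text
t: 9.42
position: [0.4673, -0.0619, 0.0146]
eef_rot: [-1.57, 0.005, 0.141]
force: [-42.0, -10.4, 64.6]
opening: -0.0003
```

```bash
python3 red.py side; python3 -c "
from h import *
gt(-20,-22,13.5)
m=r.camera_model('side');im=r.read_camera('side');u=np.array([266,262])
c=im[u[1]-65:u[1]+65,u[0]-80:u[0]+80];cv2.imwrite('pics/s3.png',np.clip(cv2.resize(c,None,fx=4,fy=4,interpolation=2)*1.8,0,255).astype('uint8'))"
```

```text
side [[-62.1, -29.1], [-7.0, -5.7], [-6.5, -43.6], [-59.8, -64.5]] [-33.9 -35.7] px [252 255] [276 278]
t 9.47 pos [ 0.4676 -0.0618  0.0146] rpy [-1.57   0.004  0.141] F [-42.3 -12.3  63.3] | shift [0.386 0.009 0.012] turn [-0.    -0.003 -0.002]
```

View pics/s3.png

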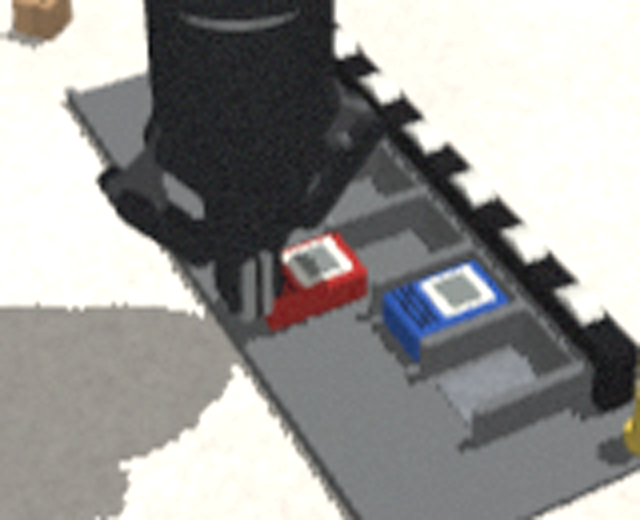

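The wrist reads −42 N back and 64 N up. The tips' back faces are probably tapered and are wedging the cartridge's rear top edge down. I'll back off at once; the flat sides of the fingers, which worked for the sideways push, should do better.

Request:
jog_arm --rows '[1,-0.06,-0.02,0,0,0,0,1,-0.15,-0.04,0,0,0,0,1,-0.3,-0.06,0,0,0,0,1,-0.4,-0.1,0,0,0,0,1,-0.4,-0.3,0,0,0,0,1,-0.4,-0.5,0,0,0,0,1,-0.4,-0.6,0,0,0,0,1,-0.4,-0.6,0,0,0,0]'

```text
t: 10.18
position: [0.4297, -0.0673, 0.0767]
eef_rot: [-1.571, -0.0, 0.141]
force: [0.6, 0.1, -0.6]
opening: 0.0004
```

```bash
python3 -c "
from h import *
go(T(-98,-22,70),.146-np.pi/2)
m=r.camera_model('side');im=r.read_camera('side');u=np.array([266,262])
c=im[u[1]-65:u[1]+65,u[0]-80:u[0]+80];cv2.imwrite('pics/s4.png',np.clip(cv2.resize(c,None,fx=4,fy=4,interpolation=2)*1.8,0,255).astype('uint8'))"
```

```text
t 10.18 pos [ 0.4297 -0.0673  0.0767] rpy [-1.571 -0.     0.141] F [ 0.6  0.1 -0.6] | shift [-0.011  0.067  0.009] turn [-0.     0.997  0.   ]
```

View pics/s4.png

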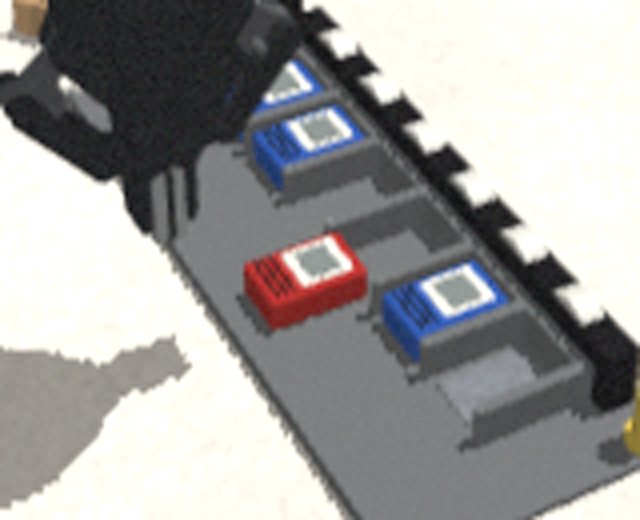

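The cartridge is undisturbed and square, about 12 mm further in. Its top corners are at (245,262), (340,233), (365,268) and (270,308). Next I'll turn the tool 90° so the flat pad sides face +x.

Request:
jog_arm --rows '[1,-0.05,0,0,0,1,0,1,-0.05,0,0,0,1,0,1,-0.05,0,0,0,1,0,1,-0.05,0,0,0,1,0,1,-0.05,0,0,0,1,0,1,-0.05,0,0,0,1,0,1,-0.05,0,0,0,1,0,1,-0.05,0,0,0,1,0]'

```text
t: 10.9
position: [0.4243, -0.0678, 0.0751]
eef_rot: [-1.572, 0.001, -0.865]
force: [0.6, 1.2, 0.4]
opening: 0.0002
```

```bash
python3 -c "
from h import *
go(T(-100,-22,70),.146-np.pi/2)
m=r.camera_model('side');o=np.array([266-80,262-65])
c,s=np.cos(.146),np.sin(.146)
P=ray(m,o+np.array([[245,262],[340,233],[365,268],[270,308]])/4-.375,.022)[:,:2]-T(0,0,0)[:2];L=P@np.array([[c,-s],[s,c]])*1e3
print(L.round(1).tolist(),L.mean(0))"
```

```text
t 10.90 pos [ 0.4243 -0.0678  0.0751] rpy [-1.572e+00  1.000e-03 -8.650e-01] F [0.6 1.2 0.4] | shift [0.007 0.051 0.023] turn [ 0.001  0.357 -0.001]
[[-52.4, -4.0], [-5.0, -7.1], [-6.3, -33.4], [-55.7, -36.1]] [-29.88338689 -20.14923539]
```

Request:
jog_arm --rows '[1,0,0.05,0.01,0,0.357,0,1,0,0.05,0.01,0,0.357,0,1,0,0.05,0.01,0,0.357,0,1,0,0.05,0.01,0,0.357,0,1,0,0.05,0.01,0,0.357,0,1,0,0.05,0.01,0,0.357,0]'

```text
t: 11.4
position: [0.4248, -0.0672, 0.0694]
eef_rot: [-1.574, -0.001, -1.428]
force: [-0.7, -0.1, 0.1]
opening: -0.0002
```

```bash
python3 -c "
from h import *
go(T(-95,-21,12),.146-np.pi/2)"
```

```text
t 11.40 pos [ 0.4248 -0.0672  0.0694] rpy [-1.574e+00 -1.000e-03 -1.428e+00] F [-0.7 -0.1  0.1] | shift [-0.012  0.574  0.069] turn [ 0.002 -0.002  0.   ]
```

Request:
jog_arm --rows '[1,-0.01,0.3,0.03,0,0,0,1,-0.01,0.57,0.03,0,0,0,1,-0.01,0.57,0.03,0,0,0,1,-0.01,0.57,0.03,0,0,0,1,-0.01,0.57,0.03,0,0,0]'

```text
t: 11.82
position: [0.4275, -0.0664, 0.0132]
eef_rot: [-1.574, -0.001, -1.428]
force: [0.6, 0.5, 0.1]
opening: 0.0001
```

```bash
python3 -c "
from h import *
go(T(-66,-21.5,12),.146-np.pi/2)
go(T(-18,-21.5,12),.146-np.pi/2)"
```

```text
t 11.82 pos [ 0.4275 -0.0664  0.0132] rpy [-1.574e+00 -1.000e-03 -1.428e+00] F [0.6 0.5 0.1] | shift [-0.003  0.011  0.33 ] turn [ 0.002 -0.002  0.   ]
t 11.82 pos [ 0.4275 -0.0664  0.0132] rpy [-1.574e+00 -1.000e-03 -1.428e+00] F [0.6 0.5 0.1] | shift [-0.005  0.009  0.81 ] turn [ 0.002 -0.002  0.   ]
```

Request:
jog_arm --rows '[1,0,0.01,0.1,0,0,0,1,0,0.01,0.2,0,0,0,1,0,0.01,0.3,0,0,0,1,0,0.01,0.36,0,0,0,1,0,0.01,0.42,0,0,0,1,0,0.01,0.42,0,0,0]'

```text
t: 12.32
position: [0.4703, -0.0601, 0.0121]
eef_rot: [-1.574, -0.001, -1.427]
force: [-0.3, -0.0, -0.2]
opening: -0.0001
```

```bash
python3 -c "
from h import *
go(T(-18,-21.5,12),.146-np.pi/2)
m=r.camera_model('side');im=r.read_camera('side');u=np.array([266,262])
h=cv2.cvtColor(im,cv2.COLOR_BGR2HSV);Rd=((h[...,0]<6)|(h[...,0]>174))&(h[...,1]>150)&(h[...,2]>50);Rd[:,:200]=0;Rd[:230]=0;yy,xx=np.nonzero(Rd);print(xx.min(),xx.max(),yy.min(),yy.max())
c=im[u[1]-65:u[1]+65,u[0]-80:u[0]+80];cv2.imwrite('pics/s5.png',np.clip(cv2.resize(c,None,fx=4,fy=4,interpolation=2)*1.8,0,255).astype('uint8'))"
```

```text
t 12.32 pos [ 0.4703 -0.0601  0.0121] rpy [-1.574e+00 -1.000e-03 -1.427e+00] F [-0.3 -0.  -0.2] | shift [-0.003 -0.     0.376] turn [ 0.002 -0.001  0.001]
257 281 254 277
```

There is no reaction force, and the cartridge's right edge moved from column 277 to 281, so it slides freely. I'll keep pushing.

Request:
jog_arm --rows '[1,0,0,0.06,0,0,0,1,0,0,0.12,0,0,0,1,0,0,0.18,0,0,0,1,0,0,0.24,0,0,0,1,0,0,0.24,0,0,0]'

```text
t: 12.78
position: [0.4945, -0.0566, 0.0119]
eef_rot: [-1.573, -0.001, -1.427]
force: [0.2, 0.7, -0.3]
opening: 0.0001
```

```bash
cat > px.py <<'E'
from h import *
go(T(-18,-21.5,12),.146-np.pi/2)
m=r.camera_model('side');im=r.read_camera('side')
h=cv2.cvtColor(im,cv2.COLOR_BGR2HSV);Rd=((h[...,0]<6)|(h[...,0]>174))&(h[...,1]>150)&(h[...,2]>50);Rd[:,:200]=0;Rd[:230]=0;yy,xx=np.nonzero(Rd);print(xx.min(),xx.max(),yy.min(),yy.max())
# expected when home: top-face corners
print(proj(m,[T(-6,-6,22),T(44,-6,22),T(44,-38,22),T(-6,-38,22)]).round(1).tolist())
E
python3 px.py
```

```text
t 12.78 pos [ 0.4945 -0.0566  0.0119] rpy [-1.573e+00 -1.000e-03 -1.427e+00] F [ 0.2  0.7 -0.3] | shift [-0.003 -0.002  0.132] turn [ 0.002 -0.001  0.001]
268 292 250 272
[[269.9, 254.7], [293.0, 246.4], [301.8, 256.3], [278.3, 265.1]]
```

Request:
jog_arm --rows '[1,0,0,0.04,0,0,0,1,0,0,0.08,0,0,0,1,0,0,0.12,0,0,0,1,0,0,0.12,0,0,0]'

```text
t: 13.17
position: [0.5065, -0.0549, 0.0118]
eef_rot: [-1.573, -0.002, -1.427]
force: [-0.1, -0.3, -0.1]
opening: -0.0003
```

```bash
python3 px.py
```

```text
t 13.17 pos [ 0.5065 -0.0549  0.0118] rpy [-1.573 -0.002 -1.427] F [-0.1 -0.3 -0.1] | shift [-0.003 -0.002  0.011] turn [ 0.002 -0.001  0.001]
274 298 249 270
[[269.9, 254.7], [293.0, 246.4], [301.8, 256.3], [278.3, 265.1]]
```

Request:
jog_arm --rows '[1,0,0,0.02,0,0,0,1,0,0,0.04,0,0,0,1,0,0,0.05,0,0,0,1,0,0,0.05,0,0,0]'

```text
t: 13.55
position: [0.5093, -0.0545, 0.0115]
eef_rot: [-1.577, -0.001, -1.427]
force: [-10.0, -1.1, 6.3]
opening: 0.0003
```

```bash
python3 px.py
```

```text
t 13.55 pos [ 0.5093 -0.0545  0.0115] rpy [-1.577e+00 -1.000e-03 -1.427e+00] F [-10.   -1.1   6.3] | shift [-0.003 -0.005 -0.018] turn [ 0.004 -0.002  0.   ]
275 299 249 269
[[269.9, 254.7], [293.0, 246.4], [301.8, 256.3], [278.3, 265.1]]
```

The 10 N reaction suggests the back wall. I'll back off, lift clear, and check from above.

Request:
jog_arm --rows '[1,0,0,-0.1,0,0,0,1,0,0,-0.3,0,0,0,1,0,-0.2,-0.5,0,0,0,1,0,-0.6,-0.8,0,0,0,1,0,-0.8,-0.8,0,0,0,1,0,-0.8,-0.8,0,0,0,1,0,-0.8,-0.8,0,0,0]'

```text
t: 14.18
position: [0.4313, -0.0654, 0.093]
eef_rot: [-1.574, -0.0, -1.427]
force: [0.3, 1.0, -0.5]
opening: 0.0001
```

```bash
python3 px.py
python3 - <<'E'
from h import *
m=r.camera_model('side');im=r.read_camera('side');h=cv2.cvtColor(im,cv2.COLOR_BGR2HSV)
cv2.imwrite('pics/s6.png',np.clip(cv2.resize(im[197:327,186:346],None,fx=5,fy=4.5,interpolation=2)*1.8,0,255).astype('uint8'))
c,s=np.cos(.146),np.sin(.146);R=np.array([[c,-s],[s,c]])
# label (pale) centres of red and blue carts
H=h[...,0].astype(int)
for n,M,gy in(("red",((H<6)|(H>174)),-22),("b5",abs(H-112)<10,-66),("b1",abs(H-112)<10,110),("b2",abs(H-112)<10,66)):
    u=proj(m,T(19,gy,20))[0];y,x=np.mgrid[:420,:560]
    K=M&(h[...,1]>130)&(h[...,2]>40)&(abs(x-u[0])<22)&(abs(y-u[1])<17)
    b=max(blobs(K,20),key=lambda k:k[1][4]);P=ray(m,b[0],.02)[0,:2]-T(0,0,0)[:2];print(n,(P@R*1e3).round(1),"expected y",gy,b[1])
E
```

```text
t 14.18 pos [ 0.4313 -0.0654  0.093 ] rpy [-1.574 -0.    -1.427] F [ 0.3  1.  -0.5] | shift [-0.     0.807  0.773] turn [ 0.002 -0.001  0.   ]
270 299 248 269
[[269.9, 254.7], [293.0, 246.4], [301.8, 256.3], [278.3, 265.1]]
red [  6.4 -23.7] expected y -22 [270 247  30  23 212]
b5 [  4.1 -69.6] expected y -66 [282 262  31  25 213]
b1 [ 8.  66.5] expected y 110 [249 223  27  13  99]
b2 [ 3.7 62.4] expected y 66 [249 223  28  21 142]
```

View pics/s6.png

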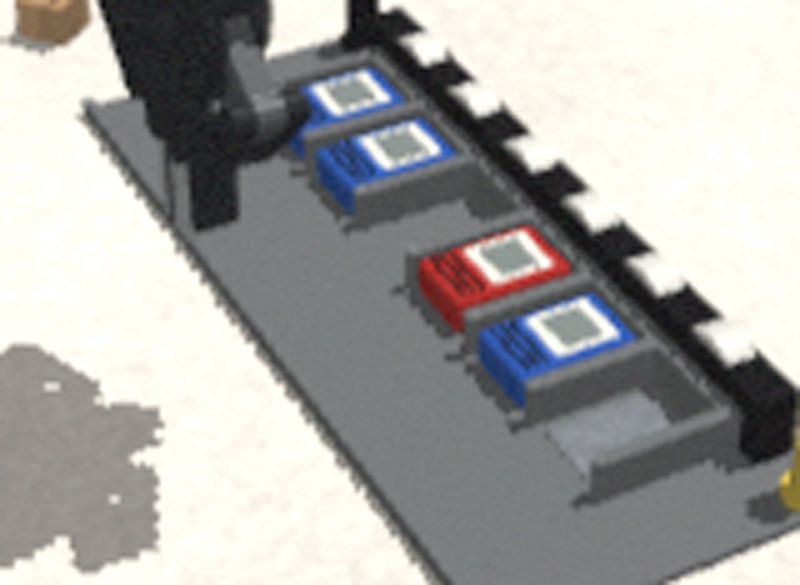

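The red cartridge (495,270) sits square in the third gap, flush with the blue cartridges beside it and reading 2 mm deeper than the blue next to it. The blue ones are unmoved, so I'll hand it in.

```bash
python3 -c "
from cell import r
print(r.job_done())"
```

```text
the job is handed in; nothing more can be done
None
```

I counted the three bumps from the yellow post and pushed the red cartridge into the third gap. The job was handed in at about 14 s and no verdict was reported.

- **Start post:** the yellow post at the right-hand (−y) end of the rail, so the third gap is the one at y = −22 mm.
- **Bumps:** I pressed bumps 6, 5 and 4 with the gripper shut. The tip reached 36.1, 37.3 and 37.2 mm, which is 3.7 to 5 mm of press at 2 to 5.5 N. I lifted off after the third, well short of bump 3.
- **Cartridge:** I pushed it sideways along the lane, then into the gap until the back wall gave a 10 N reaction.
- **Failed first push:** my first push into the gap wedged the fingertips on the cartridge, with about 64 N up and 42 N back. I backed off, turned the tool 90° and finished with the flat finger sides.
- **Last check (side camera):** the red cartridge is flat and square, level with the neighbouring blue one and reading 2 mm deeper. That camera reads 1–3 mm short at this spot, so I compared with the blue one instead of trusting the absolute figure.
- **Other objects:** the blue cartridges in gaps 2 and 5 sit fully in their gaps, offset by the same few mm as the camera error. The check on the gap 1 cartridge failed because it picked up gap 2's instead, so I judged that one by eye from the last picture. I did not re-measure the die, keyring or stand; the arm never went near them at low height.

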